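Gas up the mini keg

TASK

Top up the mini keg with gas: first shut its tap by standing the black tap lever upright. Then take the hand-held gas charger, press its coupler squarely onto the tilted brass gas post on the keg's shoulder until it snaps on, and push it on down against the fill-valve spring until it is fully home. Finish while gripping the charger and still holding it pressed fully home, with the tap still shut; leave the jigger, the glass and the bottle where they stand.

Things in the scene. Friction and masses are not known exactly. Their poses are not given: they have to be found in the camera images.
- keg: squat stainless mini keg fixed on the worktop, 150 mm diameter, shoulder rising from z 141 mm to a black screw cap (57 mm diameter, relief ring on top at z 196 mm). Origin: centre of the underside; z up; -x is its front. Gas post on the shoulder 10 degrees left (+y) of the front, tap 45 degrees right (-y), small gauge on the +y side up to z 190 mm. Yaw -0.2 to 0.35 rad
- gas_post: brass gas post (nipple) on the keg's shoulder, tilted 30.6 degrees from vertical, outward. Origin: on its axis in the flat top of its steel hexagon flange; z: outward along the post. Neck 14 mm diameter, z 0 to 13.5 mm; lip 19 mm diameter, z 16 to 19; cone to 11 mm diameter at z 22.5, straight tip to z 26; steel valve stem 7 mm diameter stands out to z 32.5
- fill_valve (a joint): how far the valve stem in the gas post is pressed in along the post, m: 0 = out, about 0.006 when the coupler is fully home. Spring: 7 N at the start, about 13 N when fully home, pushes the coupler back out
- tap_pivot (a point): the hinge point of the tap lever, on the tap (fixed to the keg), 118 mm above the worktop and 120 mm from the keg's axis. Axes: x horizontal, from the tap toward the keg's axis; y horizontal, the lever's hinge line; z up
- tap_lever (a joint): angle of the tap lever, rad: 0 = upright (tap shut), positive = leaning out away from the keg (tap open, pouring; starts so), negative = leaning toward the keg (also open, foam). Range -0.40 to 0.95; moves stiffly (about 1.5 N at the grip) and stays where it is left
- tap_lever_tip (a point): the top end of the tap lever, 85 mm from its pivot. The lever is a round black handle from 21 mm to 85 mm from the pivot, 12 mm diameter at its foot, 16 mm at 60 mm from the pivot, 18 mm near the top. It can be pinched from above with the fingers closing along the hinge line
- charger: hand-held gas charger, 107 mm tall, about 0.26 kg, stands upright, mouth down, on a slate coaster. Origin: centre of the mouth (lower end); z: from the mouth to the cap. Steel coupler collar 36 mm diameter, z 0 to 28 mm, cone to z 38; black barrel 28 mm diameter, z 38 to 86; aluminium cap 30 mm diameter to z 107. Bore 21 mm diameter, 26.5 mm deep, mouth flared to 28 mm
- charger_grip (a point): point on the charger's axis, 62 mm above the mouth: the place to grip (axes as charger). Four sprung balls in the bore snap under the post's lip; pushing on takes up to about 10 N, then it pulls itself in. With the z axes in line, the snap is past when the origins of charger and gas_post are under 6 mm apart; fully home they meet (mouth on flange); let go, it springs back about 6 mm, locked
- coaster_a: round slate coaster, 96 mm diameter, 7 mm thick, under the charger; origin: centre of its underside
- coaster_b: same, under the jigger
- jigger: gold double spirit measure, 49 mm diameter, 82 mm tall, stands on coaster_b; origin: centre of its underside. Leave it standing
- glass_1: clear tumbler, 81 mm diameter, 91 mm tall, behind and to the right of the keg; origin: centre of its underside. Leave it standing
- bottle_bourbon: spirits bottle, 64x96 mm, 245 mm tall, behind and to the left of the keg; origin: centre of its underside. Leave it standing
There are look-alikes about, which are no part of the job. Leave any purple look-alike of the charger alone.

How it is judged:
By the outcome, as a careful person would: the job done as asked, in the order asked, and still so for the second after the job is handed in, while the arm keeps its last pose, push and grip.
It also fails if it takes over 58 s, if anything falls off the work surface, if the arm or the gripper's body presses on something with over 40 N, if the wrist force passes 120 N, or if a joint passes its speed limit or range.

ROBOT

A 7-joint arm with a two-finger parallel gripper is mounted at the origin on a cart in front of the work surface, level with it; the furniture and walls round the work are solid. World frame = base frame: x ahead of the robot, y to its left, z up, the work surface at z = 0. Lengths are in m, angles in rad, forces in N, time in s.
With the tool pointing down it reaches from about 0.425 to 0.975 m from the base axis. Payload 16.7 kg.
Tool frame: the origin (TCP) lies at the very end of the fingers, on their centre line; the grasp point (between the pads) lies 19 mm behind it; z points along the fingers, y is the line along which they close (so a half turn about z gives the same grasp; the last joint's range is limited). The gripper opens to 85 mm and grips with 20 to 120 N. Pads are 22 mm wide; open, the fingers measure 114 mm over their backs; the gripper's body (76 mm by 85 mm) begins 54 mm behind the grasp point. The pads swing forward as they close: fully open they stand 13 mm farther back than shut.
Start: joints at [1.194, 0.426, 0.074, 1.606, -0.034, 1.111, -0.067], TCP at [0.152, -0.658, 0.231] pointing down, gripper open.
Joint ranges: [-2.85, 2.85], [-0.5, 2.14], [-1.23, 1.37], [0.21, 2.46], [-1.02, 4.16], [0.16, 2.05], [-2.73, 2.73]. Speed limits (rad/s): [1.89, 1.89, 2.39, 2.39, 3.01, 3.01, 3.01].

INTERFACE

Orientations are given as [roll, pitch, yaw] about the fixed x, y, z axes, in that order (R = Rz(yaw) Ry(pitch) Rx(roll)).
In Python, from station import ctrl, vision gives the robot as it stands. The module is installed in compiled form; this text tells all that it offers.
- The arm moves only by the tool apply_moves, never from a script. Its argument "moves" is a list of rows, each an object of numbers: "grip": the finger opening in m, from 0 to 0.0854; "dx", "dy", "dz": the shift along the tool's x, y, z in m; "spin": the turn about the tool's z in rad. A call has 1 to 10 rows; each row shifts and turns the commanded pose from where the row before left it, along the tool's axes as they then stand; what a row does not reach is not made up. A row lasts 1/10 s, in which the tool goes at most 50 mm and 8.59 degrees, less where a joint would pass 70% of its speed; a pose out of reach is approached as far as the arm can. A call with a gripper value outside its range is refused whole. The fingers move at their own pace and stop on an object; "squeeze" is the grip in N (left out, the last holds). Time passes only in rows, so rows that do not move let the fingers close. It gives the time, the measured TCP pose, the force, the opening and the grip force at its end, in the units of the state.
- ctrl.get_state(): the state, without advancing time (a new reading comes with each control period).
- vision.camera(name): name is "scene" or "top" or "wrist"; returns a dict with "frame" (400x640x3 uint8, red, green, blue), "depth" (400x640 float32, m along the optical axis (not along the pixel's ray), 0 where there is no reading), "intrinsics" (3x3 intrinsics, pixels), "world_to_cam" (4x4, takes a point from world to camera coordinates). Camera axes: x right, y down, z forward; pixel columns grow to the right and rows downward; lengths in m; the calibration is good to about 2 mm. A picture is of the moment at which its call begins.
- ctrl.finish_job(): hands the job in; it is judged then, once.
The state is a dict: "time_s": time; "qpos": joint angles; "dq": joint speeds; "effort": joint torques, N m; "eef_pos": TCP position; "tcp_rot": TCP orientation; "force": force on the tool from outside, world axes, zero at the start; "moment": the same for the moment, N m; "width": opening from 0.0 (shut) to 1.0 (fully open); "grasp_force": force on a finger pad.
Only numpy, scipy, OpenCV 4.12 (cv2) and the standard library are available. Lean on these libraries where they do the work, as an engineer would, in place of code of your own. Each camera call takes 0.05 s, during which the arm holds its last target. There are 200 camera calls.

## Working session

There is one attempt and no reset: what is moved stays moved. The work goes in short steps, Python scripts to look and compute and a tool call to move; the robot and the scene stay as the last step left them, time stands still between calls to the robot, and variables do not carry over. Pictures are saved under pics/ and viewed, at most 10 in all, crops included, and the job is handed in when it is done.

Besides the shell and the picture viewer there is one more tool, called as name([rows], argument=value, ...), one row to a line, values as JSON. apply_moves: Moves the arm, as the interface text tells. Its arguments: {"type":"object","properties":{"moves":{"type":"array"},"squeeze":{"type":"number"}},"required":["moves"]}

```bash
mkdir -p pics
cat > h.py <<'E'
from station import ctrl, vision
import numpy as np, cv2, pickle
def snap(n,f=None):
    c=vision.camera(n); pickle.dump(c,open(f'pics/{f or n}.pkl','wb')); cv2.imwrite(f'pics/{f or n}.png',c['frame'][:,:,::-1]); return c
def load(f): return pickle.load(open(f'pics/{f}.pkl','rb'))
def ray(c,u,v):
    K=c['intrinsics'];T=c['world_to_cam'];R=T[:3,:3];o=-R.T@T[:3,3]
    return o,R.T@np.linalg.inv(K)@np.array([u,v,1.])
def onz(c,u,v,z):
    o,d=ray(c,u,v);return o+d*(z-o[2])/d[2]
def dep(c,u,v):
    o,d=ray(c,u,v);return o+d*c['depth'][int(v),int(u)]
def cloud(c):
    K=c['intrinsics'];T=c['world_to_cam'];v,u=np.mgrid[0:400,0:640]
    d=c['depth'];P=np.stack([(u-K[0,2])/K[0,0]*d,(v-K[1,2])/K[1,1]*d,d],-1)
    W=(P-T[:3,3])@T[:3,:3]; W[d==0]=np.nan; return W
def proj(c,p):
    T=c['world_to_cam'];q=c['intrinsics']@(T[:3,:3]@np.asarray(p)+T[:3,3]);return q[:2]/q[2]
E
python3 - <<'E'
from h import *
for n in('scene','top'):
    c=snap(n);print(n,c['intrinsics'].tolist(),np.linalg.inv(c['world_to_cam']).round(3).tolist(),(c['depth']>0).mean())
a=np.vstack([load('scene')['frame'],load('top')['frame']])[:,:,::-1]
cv2.imwrite('pics/both.png',cv2.resize(a,(480,600),interpolation=cv2.INTER_AREA))
print(ctrl.get_state())
E
```

```text
scene [[495.3357074878679, 0.0, 319.20484185838217], [0.0, 495.3357074878679, 200.14572368223602], [0.0, 0.0, 1.0]] [[-0.496, -0.577, 0.649, -0.388], [-0.868, 0.326, -0.374, 0.566], [0.004, -0.749, -0.663, 1.133], [0.0, 0.0, 0.0, 1.0]] 0.9959296875
top [[440.3136052842204, 0.0, 323.5934673586321], [0.0, 440.3136052842204, 204.81871789175815], [0.0, 0.0, 1.0]] [[0.02, -0.994, 0.108, 0.389], [-1.0, -0.02, 0.0, 0.018], [0.002, -0.108, -0.994, 1.641], [0.0, 0.0, 0.0, 1.0]] 0.996
{'time_s': 0.1, 'qpos': array([ 1.1934847 ,  0.42663647,  0.0738648 ,  1.60652786, -0.03409541,
        1.1107834 , -0.06710837]), 'dq': array([-0.00173235, -0.00039084,  0.00127537, -0.00146842, -0.00351799,
        0.00176765,  0.00017115]), 'effort': array([ 9.17106372e-03, -9.51534176e+01,  3.77183944e+00, -4.64406145e+01,
        1.96202018e-02,  6.46452929e-03,  3.02992225e-05]), 'eef_pos': array([ 0.15233396, -0.6572239 ,  0.23070966]), 'tcp_rot': array([-3.14050024e+00,  8.31736735e-05,  2.27763430e-01]), 'force': array([0.0018859 , 0.05743275, 1.09688876]), 'moment': array([ 0.03413264, -0.03176277, -0.00997614]), 'grasp_force': 0.0, 'width': 0.9988693682697525}
```

View pics/scene.png

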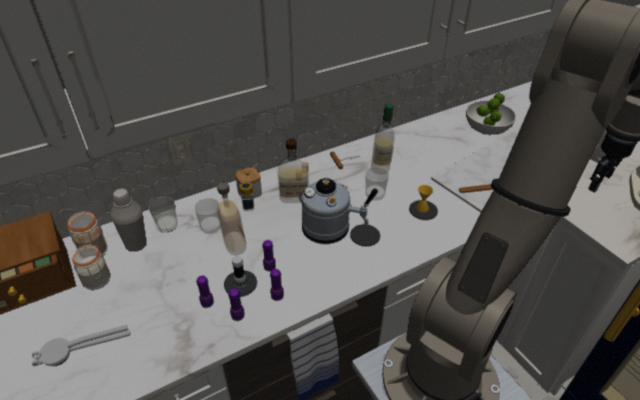

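View pics/top.png

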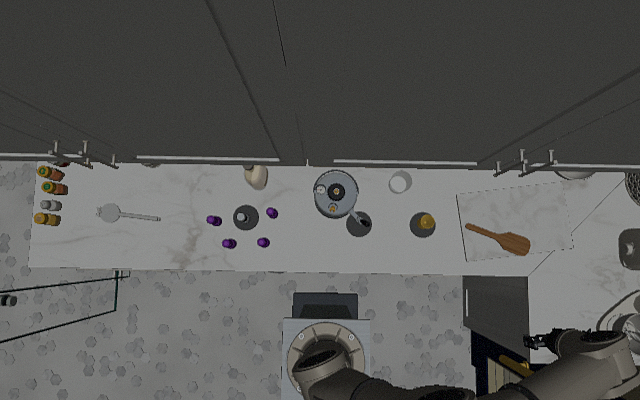

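The scene view shows the keg near (326,208), its lever tip near (375,191), and the charger at (238,270) with four purple look-alikes around it. In the top view the cap is at (336,191), the brass post at (332,209), the lever around (365,222) and the charger at (241,216).

Run:
```python
from h import *
s=load('scene');t=load('top')
z=lambda c,x,y,w,h,k:cv2.resize(c['frame'][y:y+h,x:x+w,::-1],(w*k,h*k),interpolation=cv2.INTER_CUBIC)
a=z(s,285,165,100,75,4);b=z(t,300,165,80,75,4)
c=z(s,190,230,100,75,4);d=z(t,200,190,80,75,4)
im=np.vstack([np.hstack([a,b]),np.hstack([c,d])]);im=np.clip(im*1.5,0,255).astype('uint8')
cv2.imwrite('pics/crop.png',im)
for n,c,uv in(('cap s',s,(325,185)),('cap t',t,(336,191)),('post t',t,(332,209)),('chg s',s,(238,262)),('chg t',t,(241,216)),('lev s',s,(376,191)),('lev t',t,(366,223)),('jig',t,(426,221)),('glass',t,(400,182))):
    print(n,dep(c,*uv).round(3))
W=cloud(t)
# keg body points: z between .1 and .19 near cap; charger points
Ws=cloud(s)
for nm,w in(('t',W),('s',Ws)):
    m=(w[...,2]>.19)&(w[...,2]<.2)&(w[...,0]>.35)&(w[...,0]<.6)&(abs(w[...,1])<.12);print(nm,'z~.196',m.sum(),np.nanmean(w[m],0))
```

```text
cap s [ 0.59  -0.016  0.186]
cap t [ 0.594 -0.022  0.194]
post t [ 0.534 -0.01   0.185]
chg s [0.5   0.309 0.112]
chg t [0.511 0.307 0.103]
lev s [ 0.485 -0.128  0.193]
lev t [ 0.489 -0.121  0.204]
jig [ 0.51  -0.353  0.054]
glass [ 0.658 -0.266  0.01 ]
t z~.196 36 [ 0.57088737 -0.04085612  0.19366041]
s z~.196 33 [ 0.5617961  -0.04852239  0.19384056]
```

View pics/crop.png

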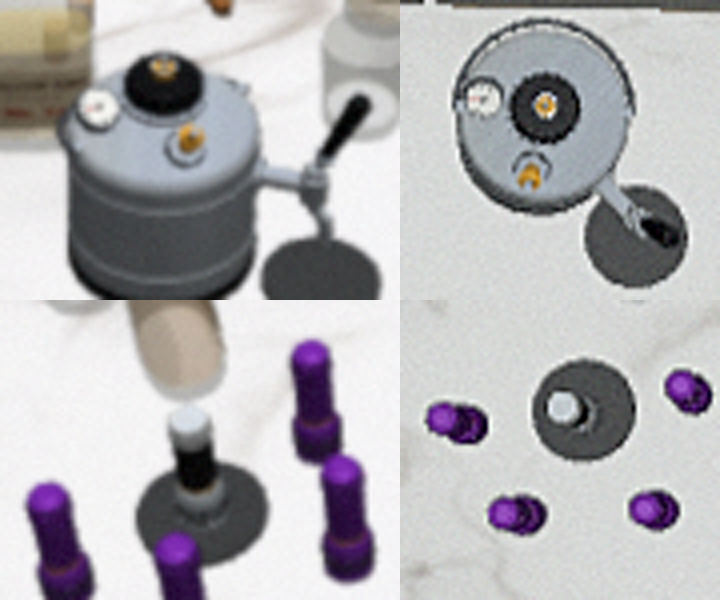

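The crops show the gold relief ring at the cap's centre, the brass post pointing forward (toward the robot), the lever leaning outward, and the charger standing upright on its coaster. Now I'll take precise measurements.

Run:
```python
from h import *
s=load('scene');t=load('top')
def tri(us,ut):
    o1,d1=ray(s,*us);o2,d2=ray(t,*ut);A=np.stack([d1,-d2],1);k=np.linalg.lstsq(A,o2-o1,rcond=None)[0]
    p,q=o1+k[0]*d1,o2+k[1]*d2;return ((p+q)/2).round(4),np.linalg.norm(p-q).round(4)
# dark cap mask in both
def blob(c,roi,f):
    x,y,w,h=roi;fr=c['frame'][y:y+h,x:x+w].astype(int);m=f(fr).astype('uint8')
    n,l,st,ce=cv2.connectedComponentsWithStats(m);i=1+np.argmax(st[1:,4]);vv,uu=np.nonzero(l==i)
    return ce[i]+[x,y],st[i],np.stack([uu+x,vv+y],1)
dark=lambda f:f.max(2)<55
gold=lambda f:(f[...,0]-f[...,2])>60
for n,c,r in(('t',t,(322,178,30,26)),('s',s,(310,172,32,24))):
    ce,st,_=blob(c,r,dark);print('cap',n,ce,st,onz(c,*ce,.193))
for n,c,r in(('t',t,(326,200,14,16)),('s',s,(326,190,14,16))):
    ce,st,p=blob(c,r,gold);print('post',n,ce,st); 
for n,c,r in(('t',t,(331,186,11,10)),('s',s,(318,174,14,10))):
    ce,st,p=blob(c,r,gold);print('ring',n,ce,st,onz(c,*ce,.195))
for n,c,r in(('t',t,(355,213,20,16)),('s',s,(362,184,20,26))):
    ce,st,p=blob(c,r,lambda f:f.max(2)<40);print('lev',n,ce,st);q=p-p.mean(0);v=np.linalg.svd(q,full_matrices=0)[2][0];k=q@v;print(p.mean(0)+v*k.min(),p.mean(0)+v*k.max())
lt=lambda f:f.min(2)>120
W=cloud(t);m=(W[...,2]>.105)&(W[...,2]<.125)&(abs(W[...,0]-.51)<.03)&(abs(W[...,1]-.305)<.03)
print('chgcap t',m.sum(),np.nanmean(W[m],0)); vv,uu=np.nonzero(m);print(uu.mean(),vv.mean(),onz(t,uu.mean(),vv.mean(),.114))
W=cloud(s);m=(W[...,2]>.108)&(W[...,2]<.125)&(abs(W[...,0]-.51)<.03)&(abs(W[...,1]-.305)<.03)
vv,uu=np.nonzero(m);print('chgcap s',m.sum(),uu.mean(),vv.mean(),onz(s,uu.mean(),vv.mean(),.114))
# coaster centre
for n,c,r in(('t',t,(228,200,36,34)),):
    ce,st,p=blob(c,r,lambda f:f.max(2)<75);print('coaster',ce,st,onz(c,st[0]+r[0]+st[2]/2-.5,st[1]+r[1]+st[3]/2-.5,.007))
```

```text
cap t [335.80693069 191.9009901 ] [  5   5  18  18 202] [ 0.59065295 -0.02135385  0.193     ]
cap s [325.24509804 186.7745098 ] [  6   7  20  15 204] [ 0.57534137 -0.00866865  0.193     ]
post t [332.17647059 208.47058824] [ 4  7  5  5 17]
post s [331.69230769 199.15384615] [ 4  7  5  5 13]
ring t [335.9 191. ] [ 3  3  5  4 10] [ 0.59339418 -0.02155789  0.195     ]
ring s [324. 181.] [6 7 1 1 1] [ 0.59832633 -0.01774079  0.195     ]
lev t [364.97916667 222.75      ] [ 5  7 10  7 48]
[360.0028137  219.99491777] [369.01013895 224.98168658]
lev s [371.21875 195.6875 ] [ 4  5 11 15 64]
[375.55718224 189.38345159] [366.12642613 203.08700619]
chgcap t 49 [0.51023825 0.30760357 0.11250398]
240.26530612244898 216.10204081632654 [0.51011416 0.30732254 0.114     ]
chgcap s 58 236.91379310344828 260.1551724137931 [0.50572258 0.3098144  0.114     ]
coaster [246.22323462 217.39635535] [  5   5  26  25 439] [0.51565931 0.3080018  0.007     ]
```

```bash
cat >> h.py <<'E'
def tri(s,us,t,ut):
    o1,d1=ray(s,*us);o2,d2=ray(t,*ut);A=np.stack([d1,-d2],1);k=np.linalg.lstsq(A,o2-o1,rcond=None)[0]
    p,q=o1+k[0]*d1,o2+k[1]*d2;return ((p+q)/2).round(4),np.linalg.norm(p-q).round(4)
E
python3 - <<'E'
from h import *
s=load('scene');t=load('top')
tip=tri(s,(375.5,189.4),t,(369,225))[0]
print('tip',tip,'mid',tri(s,(371.2,195.7),t,(365,222.75)),'post',tri(s,(331.7,199.2),t,(332.2,208.5)))
k=np.array([.593,-.021]);
print('ang',np.degrees(np.arctan2(*(tip[:2]-k)[::-1])),np.linalg.norm(tip[:2]-k))
p=tri(s,(331.7,199.2),t,(332.2,208.5))[0];print('postang',np.degrees(np.arctan2(*(p[:2]-k)[::-1])),np.linalg.norm(p[:2]-k))
E
```

```text
tip [ 0.4844 -0.1291  0.1995] mid (array([ 0.4924, -0.1197,  0.1732]), np.float64(0.0034)) post (array([ 0.5377, -0.01  ,  0.1723]), np.float64(0.0019))
ang -135.13220045647486 0.15323044736605057
postang 168.7498544046417 0.05638341954865811
```

apply_moves([
  {"dx": 0.03, "dy": -0.03, "dz": -0.01},
  {"dx": 0.03, "dy": -0.03, "dz": -0.01},
  {"dx": 0.03, "dy": -0.03, "dz": -0.01},
  {"dx": 0.03, "dy": -0.03},
  {"dx": 0.03, "dy": -0.03},
  {"dx": 0.03, "dy": -0.03},
  {"dx": 0.03, "dy": -0.03},
  {"dx": 0.03, "dy": -0.03},
  {"dx": 0.03, "dy": -0.03},
  {"dx": 0.03, "dy": -0.03},
])

```text
invalid input at $.moves[0]: expected keys grip, dx, dy, dz, spin
```

apply_moves([
  {"grip": 0.085, "dx": 0.03, "dy": -0.03, "dz": -0.01, "spin": 0},
  {"grip": 0.085, "dx": 0.03, "dy": -0.03, "dz": -0.01, "spin": 0},
  {"grip": 0.085, "dx": 0.03, "dy": -0.03, "dz": -0.01, "spin": 0},
  {"grip": 0.085, "dx": 0.03, "dy": -0.03, "dz": 0, "spin": 0},
  {"grip": 0.085, "dx": 0.03, "dy": -0.03, "dz": 0, "spin": 0},
  {"grip": 0.085, "dx": 0.03, "dy": -0.03, "dz": 0, "spin": 0},
  {"grip": 0.085, "dx": 0.03, "dy": -0.03, "dz": 0, "spin": 0},
  {"grip": 0.085, "dx": 0.03, "dy": -0.03, "dz": 0, "spin": 0},
  {"grip": 0.085, "dx": 0.03, "dy": -0.03, "dz": 0, "spin": 0},
  {"grip": 0.085, "dx": 0.03, "dy": -0.03, "dz": 0, "spin": 0},
])

```text
time_s: 1.1
eef_pos: [0.3774, -0.2959, 0.2613]
tcp_rot: [3.142, 0.0, 0.228]
force: [1.0, -0.0, 0.1]
width: 0.992
grasp_force: 0.0
```

apply_moves([
  {"grip": 0.06, "dx": 0, "dy": 0, "dz": 0, "spin": -0.14},
  {"grip": 0.06, "dx": 0, "dy": 0, "dz": 0, "spin": -0.14},
  {"grip": 0.06, "dx": 0, "dy": 0, "dz": 0, "spin": -0.14},
  {"grip": 0.06, "dx": 0, "dy": 0, "dz": 0, "spin": -0.137},
  {"grip": 0.06, "dx": 0.04, "dy": -0.0085, "dz": 0, "spin": 0},
  {"grip": 0.06, "dx": 0.04, "dy": -0.0085, "dz": 0, "spin": 0},
  {"grip": 0.06, "dx": 0.04, "dy": -0.0085, "dz": 0, "spin": 0},
  {"grip": 0.06, "dx": 0.04, "dy": -0.0085, "dz": 0, "spin": 0},
  {"grip": 0.06, "dx": 0.04, "dy": -0.0085, "dz": 0, "spin": 0},
  {"grip": 0.06, "dx": 0, "dy": 0, "dz": 0, "spin": 0},
])

```text
time_s: 2.1
eef_pos: [0.4906, -0.1211, 0.2613]
tcp_rot: [-3.141, -0.002, 0.791]
force: [0.2, -0.5, 0.3]
width: 0.707
grasp_force: 0.0
```

Run:
```python
from h import *
c=snap('wrist','w1');print(ctrl.get_state()['eef_pos'],np.linalg.inv(c['world_to_cam']).round(3).tolist(),c['intrinsics'][0].tolist())
for p in((.491,-.123,.175),(.484,-.129,.1995),(.508,-.106,.118),(.593,-.021,.196)):print(proj(c,p))
```

```text
[ 0.48929917 -0.12369421  0.2610595 ] [[0.711, -0.675, -0.199, 0.542], [-0.703, -0.682, -0.199, -0.07], [-0.001, 0.281, -0.96, 0.404], [0.0, 0.0, 0.0, 1.0]] [334.67942010191166, 0.0, 316.5821606711948]
[318.56384336 207.58463566]
[317.54256259 232.39759335]
[318.4798984  160.71879948]
[320.60642178 -37.10618418]
```

View pics/w1.png

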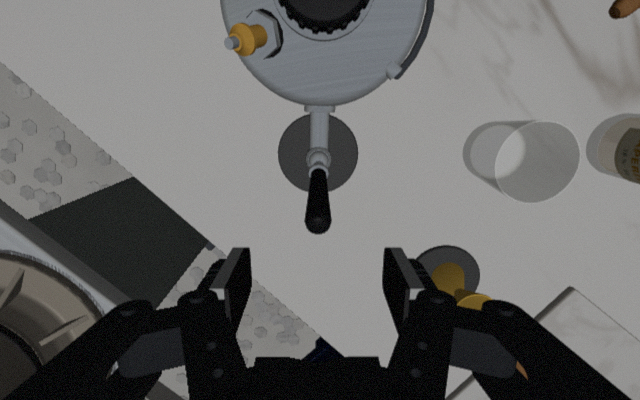

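The wrist view shows the lever foot at (318,165) and tip at (317,225), centred between the fingers. The post is at (240,42) on its hexagon at (268,35). I'll descend and pinch.

apply_moves([
  {"grip": 0.05, "dx": 0, "dy": 0, "dz": 0.035, "spin": 0},
  {"grip": 0.05, "dx": 0, "dy": 0, "dz": 0.035, "spin": 0},
  {"grip": 0.05, "dx": 0, "dy": 0, "dz": 0.035, "spin": 0},
  {"grip": 0.0, "dx": 0, "dy": 0, "dz": 0, "spin": 0},
  {"grip": 0.0, "dx": 0, "dy": 0, "dz": 0, "spin": 0},
  {"grip": 0.0, "dx": 0, "dy": 0, "dz": 0, "spin": 0},
  {"grip": 0.0, "dx": 0, "dy": 0, "dz": 0, "spin": 0},
  {"grip": 0.0, "dx": 0, "dy": 0, "dz": 0, "spin": 0},
  {"grip": 0.0, "dx": 0, "dy": 0, "dz": 0, "spin": 0},
], squeeze=25)

```text
time_s: 3.05
eef_pos: [0.4879, -0.1255, 0.1576]
tcp_rot: [-3.141, -0.0, 0.785]
force: [-4.0, 7.4, -9.2]
width: 0.197
grasp_force: 24.5
```

apply_moves([
  {"grip": 0.0, "dx": 0.006, "dy": 0, "dz": -0.0025, "spin": 0},
  {"grip": 0.0, "dx": 0.006, "dy": 0, "dz": -0.002, "spin": 0},
  {"grip": 0.0, "dx": 0.006, "dy": 0, "dz": -0.001, "spin": 0},
  {"grip": 0.0, "dx": 0.005, "dy": 0, "dz": -0.0005, "spin": 0},
  {"grip": 0.0, "dx": 0.005, "dy": 0, "dz": 0, "spin": 0},
  {"grip": 0.0, "dx": 0, "dy": 0, "dz": 0, "spin": 0},
  {"grip": 0.0, "dx": 0, "dy": 0, "dz": 0, "spin": 0},
])

```text
time_s: 3.75
eef_pos: [0.5079, -0.1059, 0.1638]
tcp_rot: [-3.141, 0.0, 0.785]
force: [-4.2, 4.5, -6.3]
width: 0.197
grasp_force: 25.3
```

Run:
```python
from h import *
s=snap('scene','s2');t=snap('top','t2');c=snap('wrist','w2')
g=lambda c,x,y,w,h,k:cv2.resize(c['frame'][y:y+h,x:x+w,::-1],(w*k,h*k),interpolation=cv2.INTER_CUBIC)
im=np.hstack([g(s,330,170,70,70,5),cv2.resize(c['frame'][40:390,150:500,::-1],(350,350))]);cv2.imwrite('pics/c2.png',np.clip(im*1.5,0,255).astype('uint8'))
print(ctrl.get_state()['eef_pos'],proj(s,(.508,-.106,.118))-[330,170],proj(s,(.508,-.106,.203))-[330,170])
```

```text
[ 0.50777591 -0.10603719  0.16376163] [33.78147951 37.96771754] [35.62180316 16.50940299]
```

View pics/c2.png

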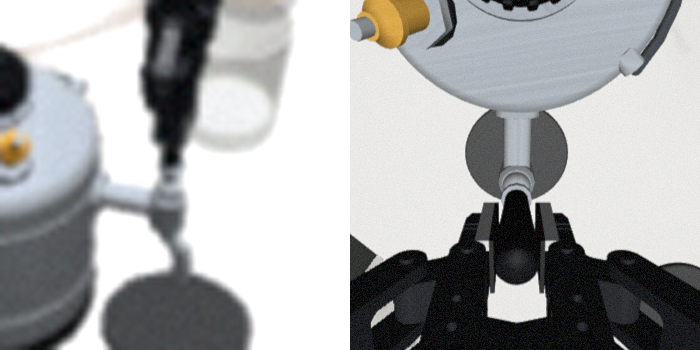

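The lever now looks upright in the scene crop (left panel, (170,165)) and is held between the pads. In the wrist panel its tip is at (515,266). I'll release, rise and verify.

apply_moves([
  {"grip": 0.05, "dx": 0, "dy": 0, "dz": 0, "spin": 0},
  {"grip": 0.05, "dx": 0, "dy": 0, "dz": 0, "spin": 0},
  {"grip": 0.05, "dx": 0, "dy": 0, "dz": 0, "spin": 0},
  {"grip": 0.05, "dx": 0, "dy": 0, "dz": -0.03, "spin": 0},
  {"grip": 0.05, "dx": 0, "dy": 0, "dz": -0.04, "spin": 0},
  {"grip": 0.05, "dx": -0.02, "dy": 0, "dz": -0.04, "spin": 0},
  {"grip": 0.05, "dx": 0, "dy": 0, "dz": 0, "spin": 0},
  {"grip": 0.05, "dx": 0, "dy": 0, "dz": 0, "spin": 0},
])

```text
time_s: 4.7
eef_pos: [0.4944, -0.121, 0.2737]
tcp_rot: [3.139, -0.001, 0.784]
force: [-0.0, -0.5, -1.0]
width: 0.583
grasp_force: 0.0
```

Run:
```python
from h import *
s=snap('scene','s3');t=snap('top','t3');c=snap('wrist','w3')
print(ctrl.get_state()['eef_pos'])
cv2.imwrite('pics/c3.png',np.clip(cv2.resize(c['frame'][0:300,200:440,::-1],(480,600))*1.4,0,255).astype('uint8'))
for p in((.508,-.106,.118),(.508,-.106,.203)):print(proj(c,p),((proj(c,p)-[200,0])*2))
W=cloud(c);f=c['frame'].max(2)
m=(f<45)&(W[...,2]>.185)&(W[...,2]<.215)&(np.hypot(W[...,0]-.508,W[...,1]+.106)<.03)
print('top pts',m.sum(),np.nanmean(W[m],0),np.nanmin(W[m],0),np.nanmax(W[m],0))
m=(W[...,2]>.192)&(W[...,2]<.2)&(np.hypot(W[...,0]-.593,W[...,1]+.021)<.04);print('ring',m.sum(),np.nanmean(W[m],0))
```

```text
[ 0.49379911 -0.12023155  0.27158113]
[316.24804463 161.50576924] [232.49608926 323.01153849]
[315.96307367 184.44524025] [231.92614734 368.8904805 ]
top pts 588 [ 0.50979847 -0.10407089  0.20022473] [ 0.49937647 -0.1139946   0.1852478 ] [ 0.51730369 -0.09637719  0.20413102]
ring 0 [nan nan nan]<stdin>:9: RuntimeWarning: Mean of empty slice
```

View pics/c3.png

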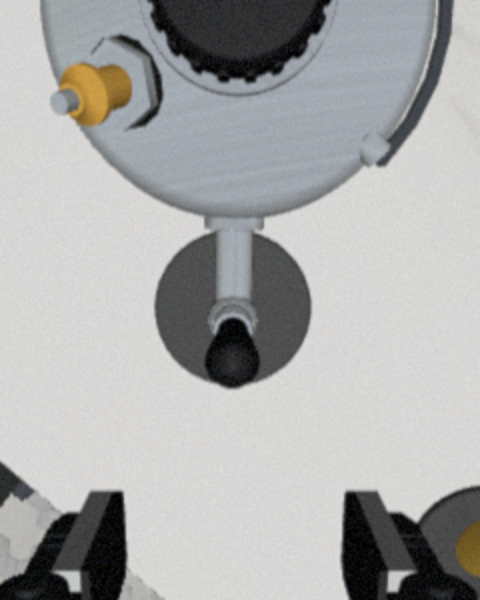

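Tip at (232,361), foot collar at (233,318) in the 2x crop, and the lever looks upright. I'll fit the keg axis from depth and check the lever angle against it, and measure the post closely too.

Run:
```python
from h import *
from scipy.optimize import least_squares
for n in('w3','w1','s3','t3'):
    c=load(n);W=cloud(c).reshape(-1,3);F=c['frame'].reshape(-1,3).astype(int)
    k=np.array([.593,-.021]);d=W[:,:2]-k;r=np.hypot(*d.T);a=np.degrees(np.arctan2(d[:,1],d[:,0]))%360
    m=(W[:,2]>.143)&(W[:,2]<.165)&(r<.08)&(r>.035)&~((a>145)&(a<195))&~((a>60)&(a<120))&(F.max(1)-F.min(1)<40)&(F.min(1)>60)
    P=W[m]; 
    if len(P)<50: print(n,len(P));continue
    # surface of revolution: z=poly(r)
    f=lambda p:P[:,2]-np.polyval(p[2:],np.hypot(P[:,0]-p[0],P[:,1]-p[1])-.06)
    s=least_squares(f,[*k,0,-.3,.15],loss='soft_l1',f_scale=.001,x_scale=[.01,.01,1,1,.01]);print(n,len(P),s.x.round(4),abs(s.fun).mean())
    g=(F[:,0]-F[:,2]>60)&(r>.03)&(r<.09)&(W[:,2]>.14)&(W[:,2]<.2)
    print(' gold',g.sum(),W[g].mean(0).round(4), 'axis',np.linalg.svd(W[g]-W[g].mean(0),full_matrices=0)[2][0].round(3))
c=load('w3');W=cloud(c)
for nm,uv in(('knuckle',(316,155)),('pipe',(316.5,130)),('pipe2',(316.5,115)),('flange',(316.5,111))):print(nm,dep(c,*uv).round(4))
```

```text
w3 6979 [ 0.5942 -0.0223  1.8854 -0.5461  0.146 ] 0.0005877431188080131
 gold 670 [ 0.5382 -0.0127  0.1753] axis [-0.64   0.141  0.755]
w1 6988 [ 0.5942 -0.0224  1.968  -0.5446  0.1459] 0.0006151643676861801
 gold 754 [ 0.5381 -0.0127  0.1753] axis [-0.646  0.127  0.753]
s3 283 [ 0.5947 -0.0216  6.6976 -0.4378  0.1474] 0.0017888957378879384
 gold 16 [ 0.5349 -0.0075  0.1754] axis [-0.935  0.163  0.315]
t3 535 [ 0.5944 -0.0215  7.8703 -0.3746  0.1472] 0.00211973848896545
 gold 17 [ 0.5367 -0.0106  0.1778] axis [-0.04   0.779  0.626]
knuckle [ 0.5142 -0.0996  0.1375]
pipe [ 0.5274 -0.087   0.1122]
pipe2 [ 0.5367 -0.0777  0.1181]
flange [ 0.539  -0.0754  0.1164]
```

apply_moves([
  {"grip": 0.06, "dx": 0, "dy": 0, "dz": 0, "spin": 0.14},
  {"grip": 0.06, "dx": 0, "dy": 0, "dz": 0, "spin": 0.14},
  {"grip": 0.06, "dx": 0, "dy": 0, "dz": 0, "spin": 0.14},
  {"grip": 0.06, "dx": 0, "dy": 0, "dz": 0, "spin": 0.14},
  {"grip": 0.06, "dx": 0, "dy": 0, "dz": 0, "spin": 0.14},
  {"grip": 0.06, "dx": 0, "dy": 0, "dz": 0, "spin": 0.14},
  {"grip": 0.06, "dx": 0, "dy": 0, "dz": 0, "spin": 0.115},
])

```text
time_s: 5.55
eef_pos: [0.4938, -0.1201, 0.2713]
tcp_rot: [-3.141, 0.002, -0.175]
force: [-0.1, 1.0, -0.4]
width: 0.704
grasp_force: 0.0
```

apply_moves([
  {"grip": 0.06, "dx": -0.006, "dy": -0.042, "dz": 0, "spin": 0},
  {"grip": 0.06, "dx": -0.006, "dy": -0.042, "dz": 0, "spin": 0},
  {"grip": 0.06, "dx": -0.006, "dy": -0.042, "dz": 0, "spin": 0},
  {"grip": 0.06, "dx": -0.006, "dy": -0.042, "dz": 0, "spin": 0},
  {"grip": 0.06, "dx": -0.006, "dy": -0.042, "dz": 0, "spin": 0},
  {"grip": 0.06, "dx": -0.006, "dy": -0.042, "dz": 0, "spin": 0},
  {"grip": 0.06, "dx": -0.006, "dy": -0.042, "dz": 0, "spin": 0},
  {"grip": 0.06, "dx": -0.006, "dy": -0.042, "dz": 0.0, "spin": 0},
  {"grip": 0.06, "dx": -0.006, "dy": -0.042, "dz": 0.02, "spin": 0},
  {"grip": 0.06, "dx": -0.006, "dy": -0.042, "dz": 0.02, "spin": 0},
])

```text
time_s: 6.55
eef_pos: [0.5058, 0.3056, 0.2312]
tcp_rot: [-3.142, 0.0, -0.17]
force: [0.6, -0.2, -0.0]
width: 0.703
grasp_force: 0.0
```

Run:
```python
from h import *
c=snap('wrist','w4');st=ctrl.get_state();print(st['eef_pos'],st['tcp_rot'],st['qpos'].round(3))
W=cloud(c);m=(W[...,2]>.109)&(W[...,2]<.12)&(np.hypot(W[...,0]-.508,W[...,1]-.307)<.035)&(c['frame'].min(2)>70)
print('cap',m.sum(),np.nanmean(W[m],0).round(4),((np.nanmin(W[m],0)+np.nanmax(W[m],0))/2).round(4),np.nanmax(W[m],0)-np.nanmin(W[m],0))
vv,uu=np.nonzero(m);print(uu.mean(),vv.mean(),onz(c,uu.mean(),vv.mean(),.114))
# post
c=load('w3');W=cloud(c);print('stem',[dep(c,u,v).round(4).tolist() for u,v in((230,51),(229,50),(231,52))])
F=c['frame'].astype(int);g=(F[...,0]-F[...,2]>60)&(abs(W[...,0]-.54)<.05)&(W[...,2]>.14)&(W[...,1]>-.05)&(W[...,1]<.02)
P=W[g]
for az in(168,170,172):
  a=np.radians(az);ax=np.array([np.sin(.534)*np.cos(a),np.sin(.534)*np.sin(a),np.cos(.534)])
  e=np.array([-np.sin(a),np.cos(a),0]); n=np.cross(ax,e)
  top=dep(c,230,51);o=top-.0325*ax;q=P-o
  print(az,'origin',o.round(4),'r',np.hypot(*(o[:2]-[.5942,-.0223])),'gold along',(q@ax).min(),(q@ax).max(),'tang',(q@e).min(),(q@e).max(),'n',(q@n).min(),(q@n).max())
```

```text
[0.50301241 0.31200553 0.22760865] [-3.14041481  0.00505338 -0.16410176] [-0.193  0.352 -0.584  1.77   0.211  1.086 -2.584]
cap 774 [0.5114 0.3082 0.1123] [0.5106 0.3084 0.1123] [0.0255873  0.02617799 0.00652985]
312.6382428940569 187.58527131782947 [0.5118261  0.30811599 0.114     ]
stem [[0.5279, -0.0095, 0.1849], [0.5279, -0.0089, 0.1857], [0.5279, -0.0106, 0.1859]]
168 origin [ 0.544  -0.0129  0.1569] r 0.05102762155942014 gold along 0.0006634079147183959 0.02867341942459218 tang -0.009123577737766916 0.00914370522395609 n -0.005456262687775057 0.009557604996685199
170 origin [ 0.5442 -0.0124  0.1569] r 0.051026761118399315 gold along 0.0007016641821205768 0.028737050450070176 tang -0.008871288475565817 0.009397289370722827 n -0.005638002923840767 0.00952148104291521
172 origin [ 0.5442 -0.0118  0.1569] r 0.05105257658241628 gold along 0.0007525561863200081 0.02881257453061265 tang -0.008637391448885569 0.009639424367932817 n -0.0058204136651693154 0.009469682867277498
```

View pics/w4.png

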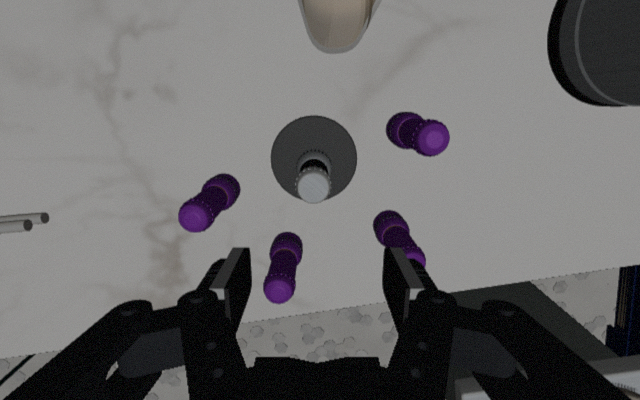

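The wrist view shows the charger cap at (313,187), upright with its coaster behind, between the open fingers; the purple ones are clear of the finger path. Now the grasp.

apply_moves([
  {"grip": 0.06, "dx": 0.0045, "dy": -0.005, "dz": 0, "spin": 0},
  {"grip": 0.06, "dx": 0, "dy": 0, "dz": 0.04, "spin": 0},
  {"grip": 0.06, "dx": 0, "dy": 0, "dz": 0.04, "spin": 0},
  {"grip": 0.06, "dx": 0, "dy": 0, "dz": 0, "spin": 0},
])

```text
time_s: 7.0
eef_pos: [0.5095, 0.3052, 0.1477]
tcp_rot: [3.136, 0.006, -0.171]
force: [0.5, 0.1, -0.4]
width: 0.702
grasp_force: 0.0
```

apply_moves([
  {"grip": 0.06, "dx": 0, "dy": -0.002, "dz": 0.035, "spin": 0},
  {"grip": 0.06, "dx": 0, "dy": 0, "dz": 0.035, "spin": 0},
  {"grip": 0.06, "dx": 0, "dy": 0, "dz": 0.03, "spin": 0},
  {"grip": 0.06, "dx": 0, "dy": 0, "dz": 0, "spin": 0},
  {"grip": 0.06, "dx": 0, "dy": 0, "dz": 0, "spin": 0},
  {"grip": 0.02, "dx": 0, "dy": 0, "dz": 0, "spin": 0},
  {"grip": 0.02, "dx": 0, "dy": 0, "dz": 0, "spin": 0},
  {"grip": 0.02, "dx": 0, "dy": 0, "dz": 0, "spin": 0},
  {"grip": 0.02, "dx": 0, "dy": 0, "dz": 0, "spin": 0},
  {"grip": 0.02, "dx": 0, "dy": 0, "dz": 0, "spin": 0},
], squeeze=30)

```text
time_s: 8.0
eef_pos: [0.5127, 0.31, 0.0541]
tcp_rot: [-3.14, -0.002, -0.171]
force: [-0.5, -2.5, 12.4]
width: 0.316
grasp_force: 31.8
```

apply_moves([
  {"grip": 0.02, "dx": 0, "dy": 0, "dz": -0.02, "spin": 0},
  {"grip": 0.02, "dx": 0, "dy": 0, "dz": -0.04, "spin": 0},
  {"grip": 0.02, "dx": 0, "dy": 0, "dz": -0.045, "spin": 0},
  {"grip": 0.02, "dx": 0, "dy": 0, "dz": -0.045, "spin": 0},
  {"grip": 0.02, "dx": 0, "dy": 0, "dz": -0.045, "spin": 0},
  {"grip": 0.02, "dx": 0, "dy": 0, "dz": -0.045, "spin": 0},
  {"grip": 0.02, "dx": 0, "dy": 0, "dz": 0, "spin": 0},
])

```text
time_s: 8.7
eef_pos: [0.5133, 0.3114, 0.2994]
tcp_rot: [-3.136, -0.007, -0.17]
force: [-0.3, 1.1, -2.2]
width: 0.319
grasp_force: 30.9
```

apply_moves([
  {"grip": 0.02, "dx": 0.009, "dy": 0.035, "dz": 0, "spin": 0},
  {"grip": 0.02, "dx": 0.009, "dy": 0.035, "dz": 0, "spin": 0},
  {"grip": 0.02, "dx": 0.008, "dy": 0.035, "dz": 0, "spin": 0},
  {"grip": 0.02, "dx": 0.008, "dy": 0.035, "dz": 0, "spin": 0},
  {"grip": 0.02, "dx": 0.008, "dy": 0.035, "dz": 0, "spin": 0},
  {"grip": 0.02, "dx": 0.008, "dy": 0.035, "dz": 0, "spin": 0},
  {"grip": 0.02, "dx": 0.008, "dy": 0.035, "dz": 0, "spin": 0},
  {"grip": 0.02, "dx": 0.008, "dy": 0.035, "dz": 0, "spin": 0.02},
  {"grip": 0.02, "dx": 0.007, "dy": 0.032, "dz": 0, "spin": 0},
  {"grip": 0.02, "dx": 0, "dy": 0, "dz": 0, "spin": 0},
])

```text
time_s: 9.7
eef_pos: [0.5297, -0.0151, 0.292]
tcp_rot: [3.14, 0.0, -0.196]
force: [0.1, -0.2, -2.8]
width: 0.319
grasp_force: 30.9
```

Run:
```python
from h import *
s=snap('scene','s5');c=snap('wrist','w5');t=snap('top','t5');st=ctrl.get_state();print(st['eef_pos'],st['tcp_rot'],st['qpos'].round(3),st['force'])
g=lambda c,x,y,w,h,k:cv2.resize(c['frame'][y:y+h,x:x+w,::-1],(w*k,h*k),interpolation=cv2.INTER_CUBIC)
im=np.hstack([g(s,280,120,80,100,4),g(c,160,0,320,400,1),]);cv2.imwrite('pics/c5.png',np.clip(im*1.6,0,255).astype('uint8'))
```

```text
[ 0.52986978 -0.00972858  0.29225739] [-3.14136038e+00  2.01667060e-04 -1.90178640e-01] [ 0.231  0.159 -0.373  1.836  0.063  1.159 -1.924] [-0.29631019  0.85955126 -2.71466297]
```

View pics/c5.png

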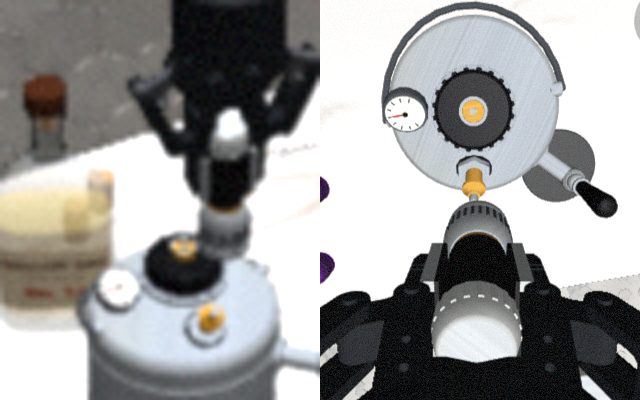

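The scene panel shows the charger above the post, mouth down at (222,240), and the post at (208,318). The wrist panel shows the post (472,185) just ahead of the collar (478,220), with the lever upright at right. I'll measure the held charger in the tool frame.

```bash
cat >> h.py <<'E'
from scipy.spatial.transform import Rotation as Ro
def toolpts(c,st):
    R=Ro.from_euler('xyz',st['tcp_rot']).as_matrix();return (cloud(c)-st['eef_pos'])@R
E
python3 - <<'E'
from h import *
c=load('w5');st=ctrl.get_state();Q=toolpts(c,st);print(st['eef_pos'],st['tcp_rot'])
R=Ro.from_euler('xyz',st['tcp_rot']).as_matrix()
for v in list(range(200,300,8))+list(range(300,360,12)):
    row=Q[v,270:370];ok=(row[:,2]<.06)&(row[:,2]>-.08)
    cc=row[302-270:330-270];cc=cc[(cc[:,2]<.06)]
    if len(cc): print(v,'ctr',np.median(cc,0).round(4))
for p in((.544,-.0126,.1575),(.5279,-.0095,.1855)):print('post in tool',((np.array(p)-st['eef_pos'])@R).round(4),proj(c,p))
F=c['frame'].astype(int);W=cloud(c);g=(F[...,0]-F[...,2]>60)&(W[...,2]>.155)&(W[...,2]<.19)&(abs(W[...,0]-.54)<.03)
print('gold',g.sum(),W[g].mean(0),(Q[g].min(0)+Q[g].max(0))/2,Q[g].max(0)-Q[g].min(0))
# collar edges in tool y
m=(Q[...,2]<.05)&(Q[...,2]>.02)&(abs(Q[...,1])<.03)&(Q[...,0]>-.03)&(Q[...,0]<.03);m[:, :]&=(W[...,2]>.22)
print('collar',m.sum(),Q[m].min(0),Q[m].max(0))
E
```

```text
[ 0.52986978 -0.00972858  0.29225739] [-3.14136038e+00  2.01667060e-04 -1.90178640e-01]
208 ctr [0.0165 0.002  0.0319]
216 ctr [0.0161 0.002  0.0198]
224 ctr [0.0139 0.0022 0.0141]
232 ctr [0.0115 0.002  0.0096]
240 ctr [ 0.0122  0.002  -0.0016]
248 ctr [ 0.012   0.0021 -0.0099]
256 ctr [ 0.0122  0.0021 -0.0179]
264 ctr [ 0.0122  0.0023 -0.0249]
272 ctr [ 0.0122  0.0021 -0.0311]
280 ctr [ 0.0122  0.0021 -0.0369]
288 ctr [ 0.0131  0.002  -0.0436]
296 ctr [ 0.0133  0.0022 -0.0486]
300 ctr [ 0.0129  0.0022 -0.0502]
312 ctr [ 0.0116  0.0022 -0.0546]
324 ctr [ 0.0091  0.0023 -0.0569]
336 ctr [ 0.0062  0.0022 -0.0586]
348 ctr [ 0.0027  0.0022 -0.0594]
post in tool [0.0144 0.0002 0.1348] [313.79763827 172.61293663]
post in tool [-0.002   0.0002  0.1068] [313.64054495 200.84830402]
gold 444 [ 0.53928582 -0.01174598  0.17464907] [9.10499220e-03 1.30978736e-05 1.20934798e-01] [0.02038644 0.01844949 0.02365328]
collar 871 [ 0.00014268 -0.0157942   0.02001742] [0.01766407 0.02137229 0.04690907]
```

apply_moves([
  {"grip": 0.02, "dx": 0.004, "dy": -0.003, "dz": 0, "spin": 0},
  {"grip": 0.02, "dx": 0, "dy": 0, "dz": 0.025, "spin": 0},
  {"grip": 0.02, "dx": 0, "dy": 0, "dz": 0.015, "spin": 0},
  {"grip": 0.02, "dx": 0, "dy": 0, "dz": 0, "spin": 0},
  {"grip": 0.02, "dx": 0, "dy": 0, "dz": 0, "spin": 0},
  {"grip": 0.02, "dx": 0, "dy": 0, "dz": 0, "spin": 0},
])

```text
time_s: 10.45
eef_pos: [0.5352, -0.0074, 0.2533]
tcp_rot: [-3.141, -0.001, -0.19]
force: [-0.0, 0.7, -2.3]
width: 0.316
grasp_force: 30.9
```

Run:
```python
from h import *
c=snap('wrist','w6');st=ctrl.get_state();Q=toolpts(c,st);print(st['eef_pos'],st['tcp_rot'],st['force'])
F=c['frame'].astype(int);W=cloud(c);g=(F[...,0]-F[...,2]>60)&(W[...,2]>.155)&(W[...,2]<.195)&(abs(W[...,0]-.54)<.03)
print('gold',g.sum(),W[g].mean(0),(Q[g].min(0)+Q[g].max(0))/2,Q[g].max(0)-Q[g].min(0))
for v in range(190,290,10):
    row=Q[v];ok=np.nonzero((row[:,2]<.05)&(row[:,2]>-.05)&(abs(row[:,1])<.026)&(row[:,0]>-.02))[0]
    if len(ok): print(v,ok.min(),ok.max(),row[ok,1].min().round(4),row[ok,1].max().round(4),row[ok,0].max().round(4),np.median(row[ok,2]).round(4))
s=snap('scene','s6')
g=lambda c,x,y,w,h,k:cv2.resize(c['frame'][y:y+h,x:x+w,::-1],(w*k,h*k),interpolation=cv2.INTER_CUBIC)
im=np.hstack([g(s,285,135,75,75,5),g(c,230,90,180,180,2)[:,:].repeat(1,0)[:375] if False else cv2.resize(g(c,230,90,180,180,2),(375,375))]);cv2.imwrite('pics/c6.png',np.clip(im*1.6,0,255).astype('uint8'))
```

```text
[ 0.53520132 -0.0075698   0.25330839] [-3.14121332e+00 -1.38044034e-03 -1.89806304e-01] [ 0.42013514  0.21822501 -2.75863544]
gold 244 [ 0.54425539 -0.01295074  0.16778941] [0.00981398 0.0039273  0.08359019] [0.00903539 0.01250323 0.01921176]
210 295 340 -0.0132 0.0134 0.0171 0.0302
220 289 346 -0.0168 0.0166 0.0154 0.0182
230 286 349 -0.0166 0.0169 0.0124 0.0125
240 283 352 -0.0186 0.0182 0.0123 0.0035
250 270 363 -0.0204 0.0194 0.0126 -0.0111
260 258 378 -0.0252 0.0255 0.0126 -0.0199
270 254 381 -0.0257 0.0256 0.013 -0.0283
280 249 386 -0.0256 0.0259 0.0125 -0.0355
```

View pics/c6.png

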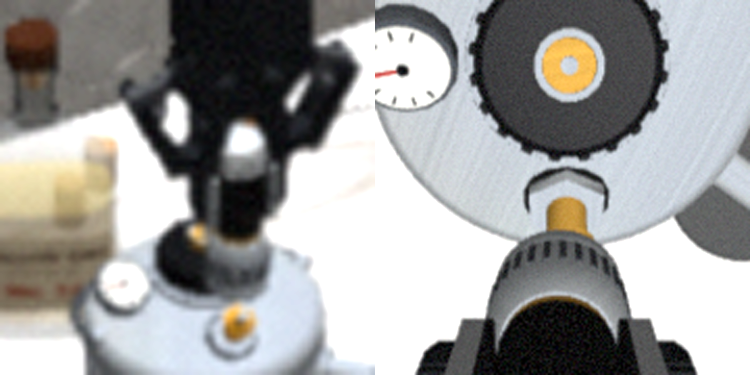

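The scene panel shows the charger upright above the post. The wrist panel shows the post neck at (567,215), slightly to +y of the collar's centre at (560,255). I'll correct +3.5 mm sideways and lower.

apply_moves([
  {"grip": 0.02, "dx": -0.001, "dy": 0.0035, "dz": 0, "spin": 0},
  {"grip": 0.02, "dx": 0, "dy": 0, "dz": 0, "spin": 0},
  {"grip": 0.02, "dx": 0, "dy": 0, "dz": 0.01, "spin": 0},
  {"grip": 0.02, "dx": 0, "dy": 0, "dz": 0.01, "spin": 0},
  {"grip": 0.02, "dx": 0, "dy": 0, "dz": 0.005, "spin": 0},
  {"grip": 0.02, "dx": 0, "dy": 0, "dz": 0.005, "spin": 0},
  {"grip": 0.02, "dx": 0, "dy": 0, "dz": 0, "spin": 0},
  {"grip": 0.02, "dx": 0, "dy": 0, "dz": 0, "spin": 0},
], squeeze=25)

```text
time_s: 11.35
eef_pos: [0.533, -0.0111, 0.2223]
tcp_rot: [-3.141, 0.0, -0.19]
force: [1.1, 0.2, -2.8]
width: 0.318
grasp_force: 31.0
```

apply_moves([
  {"grip": 0.02, "dx": -0.006, "dy": 0, "dz": 0.0005, "spin": 0},
  {"grip": 0.02, "dx": -0.005, "dy": 0, "dz": 0.001, "spin": 0},
  {"grip": 0.02, "dx": -0.004, "dy": 0, "dz": 0.001, "spin": 0},
  {"grip": 0.02, "dx": 0, "dy": 0, "dz": 0, "spin": 0},
  {"grip": 0.02, "dx": 0, "dy": 0, "dz": 0, "spin": 0},
], squeeze=25)

```text
time_s: 11.85
eef_pos: [0.5182, -0.0083, 0.2201]
tcp_rot: [-3.142, -0.0, -0.19]
force: [2.0, -0.1, 1.4]
width: 0.32
grasp_force: 30.6
```

```bash
cat > ang.py <<'E'
from h import *
import sys
c=snap('wrist',sys.argv[1]);st=ctrl.get_state();Q=toolpts(c,st);print(st['eef_pos'].round(4),st['force'].round(1),st['grasp_force'],st['qpos'].round(2))
m=(abs(Q[...,1])<.003)&(Q[...,2]<.06)&(Q[...,2]>-.07)&(abs(Q[...,0])<.07);m[:150]=0
P=Q[m];C=c['frame'][m].max(1)
b=(abs(P[:,2])<.03)&(C<60)
if b.sum()>10:
    k=np.polyfit(P[b,2],P[b,0],1);print('barrel tilt deg',np.degrees(np.arctan(k[0])),'x at grasp',np.polyval(k,-.019),b.sum(),np.std(P[b,0]-np.polyval(k,P[b,2])))
R=Ro.from_euler('xyz',st['tcp_rot']).as_matrix();print('O tool',((np.array([.544,-.0126,.1575])-st['eef_pos'])@R).round(4))
E
python3 ang.py w7
```

```text
[ 0.5183 -0.0083  0.2201] [ 0.8 -0.3  1.9] 30.650049448013306 [ 0.22  0.21 -0.38  1.95  0.09  1.01 -1.95]
barrel tilt deg 14.375761734830528 x at grasp 0.013719740544892325 717 0.0009347649284290143
O tool [ 0.0261 -0.0006  0.0626]
```

apply_moves([
  {"grip": 0.02, "dx": -0.005, "dy": -0.0005, "dz": 0.0015, "spin": 0},
  {"grip": 0.02, "dx": -0.005, "dy": 0, "dz": 0.002, "spin": 0},
  {"grip": 0.02, "dx": -0.005, "dy": 0, "dz": 0.0025, "spin": 0},
  {"grip": 0.02, "dx": 0, "dy": 0, "dz": 0, "spin": 0},
  {"grip": 0.02, "dx": 0, "dy": 0, "dz": 0, "spin": 0},
], squeeze=25)

```text
time_s: 12.4
eef_pos: [0.503, -0.0049, 0.2136]
tcp_rot: [3.141, 0.001, -0.19]
force: [0.3, -0.3, 0.4]
width: 0.32
grasp_force: 32.8
```

```bash
python3 ang.py w8
```

```text
[ 0.5031 -0.0049  0.2136] [ 0.7 -0.4 -0.8] 32.75901126471581 [ 0.22  0.19 -0.38  1.98  0.08  0.99 -1.96]
barrel tilt deg 27.79336902748457 x at grasp 0.01703869930797123 902 0.0010873316348419192
O tool [ 0.0416 -0.0002  0.0561]
```

apply_moves([
  {"grip": 0.02, "dx": -0.003, "dy": 0, "dz": 0.002, "spin": 0},
  {"grip": 0.02, "dx": 0, "dy": 0, "dz": 0, "spin": 0},
  {"grip": 0.02, "dx": 0.001, "dy": 0, "dz": 0.0017, "spin": 0},
  {"grip": 0.02, "dx": 0.001, "dy": 0, "dz": 0.0017, "spin": 0},
  {"grip": 0.02, "dx": 0.001, "dy": 0, "dz": 0.0017, "spin": 0},
  {"grip": 0.02, "dx": 0.001, "dy": 0, "dz": 0.0017, "spin": 0},
  {"grip": 0.02, "dx": 0, "dy": 0, "dz": 0, "spin": 0},
  {"grip": 0.02, "dx": 0, "dy": 0, "dz": 0, "spin": 0},
], squeeze=30)

```text
time_s: 13.25
eef_pos: [0.5052, -0.0052, 0.2051]
tcp_rot: [-3.141, -0.001, -0.19]
force: [7.3, -1.4, -1.9]
width: 0.319
grasp_force: 33.2
```

```bash
python3 ang.py w9
```

```text
[ 0.5052 -0.0053  0.2051] [ 8.  -1.4 -2.2] 33.248866740614176 [ 0.22  0.2  -0.38  1.99  0.09  0.97 -1.96]
barrel tilt deg 30.7277356541574 x at grasp 0.018214302126607566 922 0.0011259573814690032
O tool [ 0.0394 -0.0001  0.0476]
```

apply_moves([
  {"grip": 0.02, "dx": 0.0015, "dy": 0, "dz": 0.0, "spin": 0},
  {"grip": 0.02, "dx": 0.001, "dy": 0, "dz": 0.0017, "spin": 0},
  {"grip": 0.02, "dx": 0.001, "dy": 0, "dz": 0.0017, "spin": 0},
  {"grip": 0.02, "dx": 0, "dy": 0, "dz": 0, "spin": 0},
  {"grip": 0.02, "dx": 0, "dy": 0, "dz": 0, "spin": 0},
], squeeze=30)

```text
time_s: 13.8
eef_pos: [0.5078, -0.0059, 0.2016]
tcp_rot: [3.142, 0.001, -0.19]
force: [-1.1, -0.0, 4.9]
width: 0.322
grasp_force: 33.5
```

```bash
python3 ang.py w10
```

```text
[ 0.5078 -0.0059  0.2017] [-1.6  0.2  4.8] 33.47785090038087 [ 0.22  0.21 -0.38  1.99  0.09  0.96 -1.97]
barrel tilt deg 30.467168098648656 x at grasp 0.018038009711557085 912 0.0011336230111933284
O tool [ 0.0368 -0.0003  0.0441]
```

apply_moves([
  {"grip": 0.02, "dx": 0.001, "dy": 0, "dz": 0.0017, "spin": 0},
  {"grip": 0.02, "dx": 0.001, "dy": 0, "dz": 0.0017, "spin": 0},
  {"grip": 0.02, "dx": 0.001, "dy": 0, "dz": 0.0017, "spin": 0},
  {"grip": 0.02, "dx": 0, "dy": 0, "dz": 0, "spin": 0},
  {"grip": 0.02, "dx": 0, "dy": 0, "dz": 0, "spin": 0},
], squeeze=60)

```text
time_s: 14.35
eef_pos: [0.5101, -0.0062, 0.1976]
tcp_rot: [3.141, 0.001, -0.19]
force: [-16.7, 1.7, 28.5]
width: 0.313
grasp_force: 61.4
```

```bash
python3 ang.py w11
```

```text
[ 0.5101 -0.0062  0.1976] [-16.2   1.   28.4] 61.41192044131458 [ 0.22  0.22 -0.38  1.99  0.1   0.96 -1.97]
barrel tilt deg 30.679206842901685 x at grasp 0.01809494194944902 909 0.001116593382495015
O tool [ 0.0345 -0.0001  0.0401]
```

Axial force is now ~35 N. I'll check numerically that the mouth sits on the flange and the charger hasn't slid in the grip.

Run:
```python
from h import *
O=np.array([.544,-.0126,.1575]);az=np.radians(169.1);t=np.radians(30.6)
ax=np.array([np.sin(t)*np.cos(az),np.sin(t)*np.sin(az),np.cos(t)]);e=np.array([-np.sin(az),np.cos(az),0]);n=np.cross(e,ax)
if n[0]<0:n=-n
for f in('w8','w9','w10','w11'):
    W=cloud(load(f))-O;s,y,r=W@ax,W@e,W@n
    m=(abs(y)<.004)&(r>.010)&(r<.024)&(s>-.01)&(s<.125);m[:100]=0
    b=np.arange(-.008,.122,.004);i=np.digitize(s[m],b)
    print(f,' '.join(f'{b[k-1]*1e3:.0f}:{np.median(r[m][i==k])*1e3:.1f}' for k in np.unique(i)))
    d=(abs(y)<.03)&(s>.02)&(s<.12)&(r<.02)&(r>-.02);
    cap=(abs(y)<.012)&(s>.09)&(s<.13)&(abs(r)<.014);print('   cap top s',np.nanpercentile(s[cap],[50,90,98]).round(4))
c=load('w11');cv2.imwrite('pics/c11.png',np.clip(cv2.resize(c['frame'][120:320,220:420,::-1],(600,600),interpolation=cv2.INTER_CUBIC)*1.8,0,255).astype('uint8'))
```

```text
w8 -8:15.0 -4:20.4 0:11.9 16:13.7 20:14.1 24:14.2 28:15.5 32:16.1 36:16.6 40:16.9 44:16.6 48:15.7 52:14.3 56:14.0 60:15.0 64:15.6 68:16.2 72:16.5 76:17.3 80:17.8 84:18.2 88:18.6 92:19.2 96:19.8 100:20.3 104:21.8 108:22.3 112:22.3 116:21.6 120:20.3
   cap top s [0.0942 0.1006 0.1021]
w9 -8:14.9 -4:20.1 0:11.9 8:15.3 12:15.6 16:15.5 20:16.4 24:16.8 28:17.2 32:17.3 36:16.8 40:15.6 44:14.2 48:13.5 52:14.3 56:14.7 60:15.0 64:15.3 68:15.7 72:15.9 76:16.2 80:16.3 84:16.8 88:17.0 92:17.4 96:18.6 100:18.9 104:18.9 108:18.0 112:17.3
   cap top s [0.0983 0.1094 0.1103]
w10 -8:15.1 -4:20.1 0:12.5 4:15.4 8:15.5 12:15.6 16:16.7 20:16.9 24:17.3 28:17.6 32:17.0 36:15.7 40:14.2 44:13.9 48:14.8 52:15.0 56:15.4 60:15.8 64:16.1 68:16.4 72:16.7 76:17.1 80:17.4 84:17.8 88:18.1 92:19.3 96:19.7 100:19.6 104:18.5 108:17.9
   cap top s [0.1004 0.1055 0.106 ]
w11 -8:14.8 -4:20.8 0:15.4 4:15.6 8:15.9 12:16.7 16:17.0 20:17.3 24:17.5 28:16.7 32:15.6 36:14.1 40:14.1 44:14.7 48:15.2 52:15.5 56:15.6 60:16.1 64:16.4 68:16.7 72:17.0 76:17.4 80:17.7 84:18.2 88:19.3 92:19.6 96:19.3 100:18.3 104:18.2
   cap top s [0.0991 0.101  0.1013]
```

View pics/c11.png

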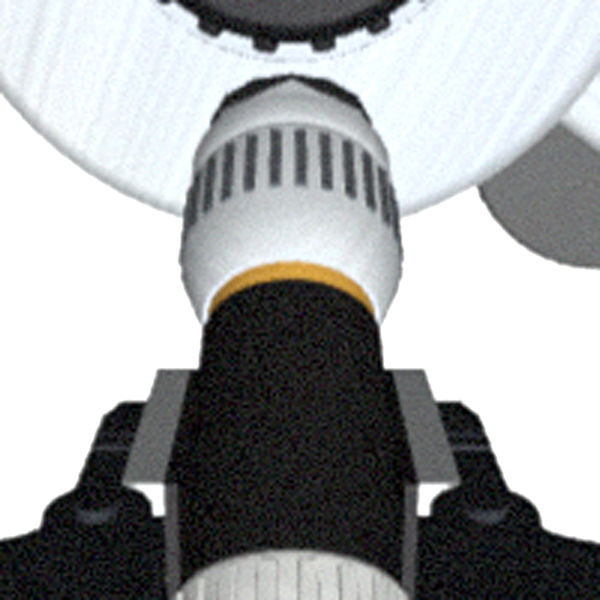

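The last image shows the collar seated against the hexagon flange at (290,110), with no brass visible. The two tilt estimates differ by about 5°, so I'll settle that.

Run:
```python
from h import *
O=np.array([.544,-.0126,.1575]);az=np.radians(169.1);u=np.array([np.cos(az),np.sin(az),0]);e=np.array([-np.sin(az),np.cos(az),0])
for f in('w5','w8','w10','w11'):
    c=load(f);W=cloud(c)-O
    if f=='w5': W=W+O-[.5299,-.0097,.2923-.05]
    U,y,z=W@u,W@e,W[...,2];C=c['frame'].max(2);vv=np.mgrid[0:400,0:640][0]
    m=(abs(y)<.003)&(C<60)&(z>.02)&(z<.1)&(vv>190)&(vv<330)&(U>-.03)&(U<.06)
    P=np.stack([U[m],z[m]],1);q=np.median(P,0)
    for _ in range(4):
        d=np.linalg.svd(P-P.mean(0),full_matrices=0)[2][0];r=abs((P-P.mean(0))@[-d[1],d[0]]);P=P[r<.0015]
    d*=np.sign(d[1]);k=(P-P.mean(0))@d;print(f,len(P),'tilt',np.degrees(np.arctan2(*d)).round(2),'span',np.ptp(k).round(3),'ends',(P.mean(0)+d*k.min()).round(4),(P.mean(0)+d*k.max()).round(4))
```

```text
w5 665 tilt -0.07 span 0.051 ends [-0.0122  0.0431] [-0.0122  0.0939]
w8 1324 tilt 23.15 span 0.045 ends [0.017  0.0575] [0.0348 0.099 ]
w10 1396 tilt 25.78 span 0.045 ends [0.0108 0.0466] [0.0305 0.0873]
w11 1393 tilt 25.94 span 0.045 ends [0.0087 0.0432] [0.0282 0.0832]
```

apply_moves([
  {"grip": 0.02, "dx": -0.001, "dy": 0, "dz": -0.0017, "spin": 0},
  {"grip": 0.02, "dx": -0.002, "dy": 0, "dz": 0.001, "spin": 0},
  {"grip": 0.02, "dx": -0.002, "dy": 0, "dz": 0.001, "spin": 0},
  {"grip": 0.02, "dx": -0.001, "dy": 0, "dz": 0.0005, "spin": 0},
  {"grip": 0.02, "dx": 0, "dy": 0, "dz": 0, "spin": 0},
  {"grip": 0.02, "dx": 0, "dy": 0, "dz": 0, "spin": 0},
], squeeze=30)

```text
time_s: 15.0
eef_pos: [0.5074, -0.0056, 0.1973]
tcp_rot: [-3.141, -0.005, -0.191]
force: [6.3, -2.1, 13.6]
width: 0.315
grasp_force: 60.1
```

```bash
cat > ang2.py <<'E'
from h import *
import sys
O=np.array([.544,-.0126,.1575]);az=np.radians(169.1);u=np.array([np.cos(az),np.sin(az),0]);e=np.array([-np.sin(az),np.cos(az),0])
c=snap('wrist',sys.argv[1]);st=ctrl.get_state();print(st['eef_pos'].round(4),st['force'].round(1),st['grasp_force'])
W=cloud(c)-O;U,y,z=W@u,W@e,W[...,2];C=c['frame'].max(2);vv=np.mgrid[0:400,0:640][0]
m=(abs(y)<.003)&(C<60)&(z>.02)&(z<.1)&(vv>190)&(vv<330)&(U>-.03)&(U<.06)
P=np.stack([U[m],z[m]],1)
for _ in range(4):
    d=np.linalg.svd(P-P.mean(0),full_matrices=0)[2][0];r=abs((P-P.mean(0))@[-d[1],d[0]]);P=P[r<.0015]
d*=np.sign(d[1]);k=(P-P.mean(0))@d
A=P.mean(0)+d*k.min();B=P.mean(0)+d*k.max();nn=np.array([d[1],-d[0]])
print('tilt',np.degrees(np.arctan2(*d)).round(2),'axis pt at z40',((A+nn*.014)*1e3).round(1),'mouth est',((A+nn*.014-d*.040)*1e3).round(1))
# sideways lean from barrel edges
s=W@np.array([.509*u[0],.509*u[1],.861]);b=(C<70)&(z>.03)&(vv>190)&(vv<330)&(abs(y)<.0145)&(s>.04)&(s<.085)&(U<.05)
F=s[b];Y=y[b];i=np.digitize(F,np.arange(.04,.085,.009));print('y mid',[((np.percentile(Y[i==k],1)+np.percentile(Y[i==k],99))*500).round(1) for k in np.unique(i)])
E
python3 ang2.py w12
```

```text
[ 0.5074 -0.0055  0.1974] [ 4.9 -2.5 13.6] 60.147264645056566
tilt 27.86 axis pt at z40 [23.2 37.2] mouth est [4.5 1.9]
y mid [np.float64(-0.2), np.float64(0.1), np.float64(-0.0), np.float64(0.0), np.float64(-0.0)]
```

apply_moves([
  {"grip": 0.02, "dx": -0.002, "dy": 0, "dz": 0.001, "spin": 0},
  {"grip": 0.02, "dx": -0.002, "dy": 0, "dz": 0.001, "spin": 0},
  {"grip": 0.02, "dx": 0, "dy": 0, "dz": 0, "spin": 0},
  {"grip": 0.02, "dx": 0, "dy": 0, "dz": 0, "spin": 0},
], squeeze=30)

```text
time_s: 15.45
eef_pos: [0.5027, -0.0046, 0.195]
tcp_rot: [-3.141, -0.004, -0.19]
force: [2.2, -1.5, 12.2]
width: 0.314
grasp_force: 60.2
```

```bash
python3 ang2.py w13
```

```text
[ 0.5027 -0.0046  0.195 ] [ 2.6 -1.  12.3] 60.21609844674401
tilt 32.22 axis pt at z40 [25.6 37. ] mouth est [4.2 3.1]
y mid [np.float64(-0.1), np.float64(0.1), np.float64(0.0), np.float64(-0.0), np.float64(0.0)]
```

apply_moves([
  {"grip": 0.02, "dx": 0.0018, "dy": 0, "dz": 0.001, "spin": 0},
  {"grip": 0.02, "dx": 0.001, "dy": 0, "dz": 0.0017, "spin": 0},
  {"grip": 0.02, "dx": 0.001, "dy": 0, "dz": 0.0017, "spin": 0},
  {"grip": 0.02, "dx": 0, "dy": 0, "dz": 0, "spin": 0},
  {"grip": 0.02, "dx": 0, "dy": 0, "dz": 0, "spin": 0},
], squeeze=90)

```text
time_s: 16.0
eef_pos: [0.5045, -0.0049, 0.1923]
tcp_rot: [3.141, -0.001, -0.19]
force: [-28.9, -0.1, 61.1]
width: 0.311
grasp_force: 93.4
```

```bash
python3 ang2.py w14
```

```text
[ 0.5045 -0.0049  0.1923] [-30.4   0.8  60.5] 93.39331004055566
tilt 32.36 axis pt at z40 [23.4 33.8] mouth est [2. 0.]
y mid [np.float64(-0.2), np.float64(0.1), np.float64(-0.1), np.float64(-0.0), np.float64(0.0)]
```

apply_moves([
  {"grip": 0.02, "dx": 0.0004, "dy": 0, "dz": -0.0022, "spin": 0},
  {"grip": 0.02, "dx": 0, "dy": 0, "dz": 0, "spin": 0},
  {"grip": 0.02, "dx": 0, "dy": 0, "dz": 0, "spin": 0},
  {"grip": 0.02, "dx": 0, "dy": 0, "dz": 0, "spin": 0},
], squeeze=90)

```text
time_s: 16.45
eef_pos: [0.5048, -0.005, 0.1929]
tcp_rot: [3.141, 0.0, -0.19]
force: [-16.1, 0.3, 31.7]
width: 0.311
grasp_force: 89.1
```

```bash
python3 ang2.py w15
```

```text
[ 0.5048 -0.005   0.1929] [-16.2   1.   32.7] 89.12726981478045
tilt 31.67 axis pt at z40 [23.4 34.3] mouth est [2.4 0.3]
y mid [np.float64(-0.2), np.float64(0.2), np.float64(0.0), np.float64(-0.0), np.float64(0.0)]
```

Held home with about 38 N axial force, tilt 31.7° (post 30.6°). One last check of the lever and bystanders before handing in.

Run:
```python
from h import *
c=load('w15');W=cloud(c);f=c['frame'].max(2)
m=(f<60)&(W[...,2]>.185)&(W[...,2]<.21)&(np.hypot(W[...,0]-.509,W[...,1]+.106)<.025)
P=W[m];k=np.array([.5942,-.0223]);r=np.array([-.718,-.695]);print(m.sum(),'radial extents',((P[:,:2]-k)@r).min(),((P[:,:2]-k)@r).max(),'ztop',P[:,2].max())
a,b=load('s3')['frame'].astype(int),snap('scene','s16')['frame'].astype(int)
d=abs(a-b).max(2)>60
for n,(x,y) in dict(jigger=(424,200),glass=(375,182),bottle=(291,175)).items():print(n,d[y-15:y+15,x-12:x+12].mean())
```

```text
1891 radial extents 0.10954339805787337 0.12681231465898365 ztop 0.20434476118739306
jigger 0.0
glass 0.06666666666666667
bottle 0.0
```

```bash
python3 -c "
from station import ctrl
s=ctrl.get_state();print(s['force'],s['grasp_force']);print(ctrl.finish_job())"
```

```text
[-16.25354145   1.39891848  31.21239848] 89.12745604800875
the job is handed in; nothing more can be done
None
```

I handed the job in with the tap lever upright (about 0.02 rad off) and the charger still gripped and pressed home on the gas post with about 38 N, about 1° off the post's axis; the jigger and bottle showed no change, and the glass only a small change in the picture that I took to be the arm in the way.

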